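# Start and tighten a hold-down knob

## Robot

A 7-joint arm with a two-finger parallel gripper is mounted at the origin on a cart in front of the work surface, level with it; the furniture and walls round the work are solid. World frame = base frame: x ahead of the robot, y to its left, z up, the work surface at z = 0. Lengths are in m, angles in degrees, forces in N, time in s.
With the tool pointing down it reaches from about 0.425 to 0.825 m from the base axis. Payload 3.6 kg.
Tool frame: the origin (TCP) lies at the very end of the fingers, on their centre line; the grasp point (between the pads) lies 19 mm behind it; z points along the fingers, y is the line along which they close (so a half turn about z gives the same grasp; the last joint's range is limited). The gripper opens to 85 mm and grips with 20 to 120 N. Pads are 22 mm wide; open, the fingers measure 114 mm over their backs; the gripper's body (76 mm by 85 mm) begins 54 mm behind the grasp point. The pads swing forward as they close: fully open they stand 13 mm farther back than shut.
Start: joints at [72.451, 35.231, -0.722, 81.555, 0.464, 63.22, -2.315], TCP at [0.18, -0.625, 0.231] pointing down, gripper open.
Joint ranges: [-178.69, 178.69], [-17.37, 117.87], [-77.05, 75.6], [15.02, 138.74], [-78.02, 258.01], [0.78, 113.62], [-162.83, 162.83]. Speed limits (degrees/s): [159.86, 159.86, 180, 180, 180, 180, 180].

## Interface

Orientations are given as [roll, pitch, yaw] about the fixed x, y, z axes, in that order (R = Rz(yaw) Ry(pitch) Rx(roll)).
In Python, from cell import r gives the robot as it stands.
- The arm moves only by the tool carry_out, never from a script. Its argument "series" is a list of rows, each a list of 2 entries, a list of its own where there are three numbers: the shift along the tool's x, y, z in m, then the turn about the tool's z in degrees. A call has 1 to 12 rows; each row is the pose to reach, as a shift and turn from the pose commanded when the call began, along the tool's axes at that moment; what a row does not reach only later rows make up. A row lasts 1/12 s, in which the tool goes at most 41.7 mm and 7.16 degrees, less where a joint would pass 70% of its speed; a pose out of reach is approached as far as the arm can. A call with a gripper value outside its range is refused whole. "claw" is the finger opening in m, from 0 to 0.0854, set as the call begins (left out, the last holds). The fingers move at their own pace and stop on an object; the grip force is fixed at half the most. Time passes only in rows, so rows that repeat a pose let the fingers close. It gives the time, the measured TCP pose, the force, the opening and the grip force at its end, in the units of the state.
- r.get_obs(): the state, without advancing time (a new reading comes with each control period).
- r.grab_frame(name): name is "scene" or "top"; returns a dict with "frame" (480x640x3 uint8, red, green, blue), "range_z" (480x640 float32, m along the optical axis (not along the pixel's ray), 0 where there is no reading), "fx", "fy", "cx", "cy" (pixels), "rvec" (rotation vector, rad) and "tvec" (3), from world to camera coordinates, as OpenCV has them. Camera axes: x right, y down, z forward; pixel columns grow to the right and rows downward; lengths in m; the calibration is good to about 2 mm. A picture is of the moment at which its call begins.
- r.finish_job(): hands the job in; it is judged then, once.
The state is a dict: "time": time; "joint_pos": joint angles; "joint_vel": joint speeds; "tau": joint torques, N m; "ee_pos": TCP position; "eef_rot": TCP orientation; "contact_force": force on the tool from outside, world axes, zero at the start; "torque": the same for the moment, N m; "opening": finger opening in m; "finger_force": force on a finger pad.
Only numpy, scipy, OpenCV 4.12 (cv2) and the standard library are available. Lean on these libraries where they do the work, as an engineer would, in place of code of your own. Each camera call takes 0.05 s, during which the arm holds its last target. There are 200 camera calls.

## Task

Clamp the controller in the bench fixture: the black four-lobed knob still sits on top of the stud's thread, so turn it backwards (anticlockwise seen from above) until it clicks down into the thread, then turn it forwards (clockwise) until it is fully home and the strap's pad presses firmly on the controller. Feel for the stops: do not go on forcing the knob once it has come up against one, or its torque limiter slips. Leave the controller lying where it is and the other things undisturbed, and let go of the knob at the end.

Things in the scene. Friction and masses are not known exactly. Their poses are not given: they have to be found in the camera images.
- fixture: fixed bench fixture: aluminium base plate 110 x 275 x 12 mm, origin at table height; it reaches 150 mm to its -y side and 125 mm to its +y side, z up. The stud stands upright at (0, +75 mm), with a 96 mm high heel post 11 mm thick 36 mm beyond it; the controller lies on the -y part.
- knob_grip (a point): point on the black knob's upright axis, 11 mm below its top, 132 mm above the table at the start; its frame turns with the lobed grip: square core 45 x 45 mm, flat sides facing x and y, from 15 mm below this point to 11 mm above; a lobe of radius 7 mm at each corner (axes at +-27 mm), 40 mm free between lobes for a finger. Below it a round skirt, radius 21 mm, 37 mm high, hides the thread.
- collar (a joint): turn of the threaded collar (the knob's skirt), rad, growing forwards (clockwise from above), -0.5 to 0.5 at the start; the grip turns with it. Light to turn (under 0.3 N m). Backwards by an unknown 0.4 to 2.2 rad is the thread's opening, 0.3 rad wide, then a hard stop. Turned forwards undropped it never sinks. Once dropped it goes forwards about 3.7 rad to the hard end of the thread.
- limiter (a joint): slip of the lobed grip on the collar, rad, positive clockwise, 0 at the start. The two turn as one until the turning moment passes about 0.7 N m (only at a stop); then the grip slips, and the moment stays below about 1 N m. Keep it small: slipping by more than 0.7 rad either way counts as forcing the knob.
- strap (a joint): sinking of strap and knob together, m: 0 to 0.001 unstarted, about 0.010 just clicked into the thread, 0.017 fully home. They weigh 0.5 kg and drop 10 mm by their own weight at the opening, unless a firm grip holds the knob up (then they drop when it is released). Turned forwards in the thread they sink 2.8 mm a radian and do not slip back. Knob and strap cannot tilt or be lifted off.
- pad_face (a point): centre of the underside of the sprung rubber pad (30 x 26 mm) under the free end of the steel strap (34 mm wide, 12 mm thick), 60 mm to the fixture's -y side of the stud. It is 13.5 mm above the controller at the start and touches it when joint strap reads 0.0135; then its springs press with 4.5 N and 1.5 N more each mm.
- pad: the same rubber pad, 6 mm thick; origin at the centre of its underside.
- controller: cream-coloured controller unit 95 x 172 x 37 mm lying loose on the fixture's base under the pad, between two low strips. Origin at the centre of its underside, z up.
- amber_driver: bystander: screwdriver with amber handle, 150 mm long, lying on the bench nearer to the robot. Origin at the centre of its underside.
- yellow_pliers: bystander: pliers with yellow handles, 140 mm long, lying behind the fixture. Origin at the centre of its underside.
- reel: bystander: black-flanged reel of solder standing upright, 57 mm across, 46 mm high, beside the right end of the fixture. Origin at the centre of its underside.

How it is judged:
By the outcome, as a careful person would: the job done as asked, in the order asked, and still so for the second after the job is handed in, with the robot touching nothing.
It also fails if it takes over 64 s, if anything falls off the work surface, if the arm or the gripper's body presses on something with over 40 N, if the wrist force passes 120 N, or if a joint passes its speed limit or range.

## Working session

There is one attempt and no reset: what is moved stays moved. The work goes in short steps, Python scripts to look and compute and a tool call to move; the robot and the scene stay as the last step left them, time stands still between calls to the robot, and variables do not carry over. Pictures are saved under pics/ and viewed, at most 10 in all, crops included, and the job is handed in when it is done.

Besides the shell and the picture viewer there is one more tool, called after "Call:" as name([rows], argument=value, ...), one row to a line, values as JSON. carry_out: Moves the arm, as the interface text tells. Its arguments: {"type":"object","properties":{"series":{"type":"array","items":{"type":"array"}},"claw":{"type":"number"}},"required":["series"]}

```bash
mkdir -p pics; ls
python3 - <<'E'
from cell import r
import cv2,numpy as np
o=r.get_obs()
for k,v in o.items(): print(k,np.round(v,4))
for n in("scene","top"):
    f=r.grab_frame(n); cv2.imwrite(f"pics/{n}0.png",f["frame"][:,:,::-1]); np.savez(f"/tmp/{n}0.npz",**f)
    R=cv2.Rodrigues(np.array(f["rvec"]))[0]; print(n,f["fx"],f["cx"],f["cy"],"pos",-R.T@np.array(f["tvec"]).ravel(), "axis",R[2])
E
```

```text
pics
time 0.0
joint_pos [72.4516 35.2904 -0.7233 81.642   0.4633 63.2205 -2.3143]
joint_vel [-0.0332  0.0783  0.0165 -0.0801 -0.0327  0.014  -0.011 ]
tau [-2.00000e-04 -4.69225e+01  2.59200e-01 -1.71037e+01  9.90000e-03
  9.60000e-03  0.00000e+00]
ee_pos [ 0.1793 -0.624   0.2301]
eef_rot [-1.798498e+02  1.200000e-03  1.603430e+01]
contact_force [-0.0764 -0.9194  0.4653]
torque [ 0.0417 -0.0013  0.0282]
finger_force 0.0
opening 0.0856
scene 543.6215745670013 316.10118420279724 237.07219658468992 pos [0.08893025 0.19517229 0.5511233 ] axis [ 0.42874441 -0.7242156  -0.54008333]
top 537.916789593598 318.4211781892256 241.54812934568957 pos [ 0.41576114 -0.4351158   0.95730077] axis [ 0.07521566 -0.00121605 -0.99716655]
```

View pics/scene0.png

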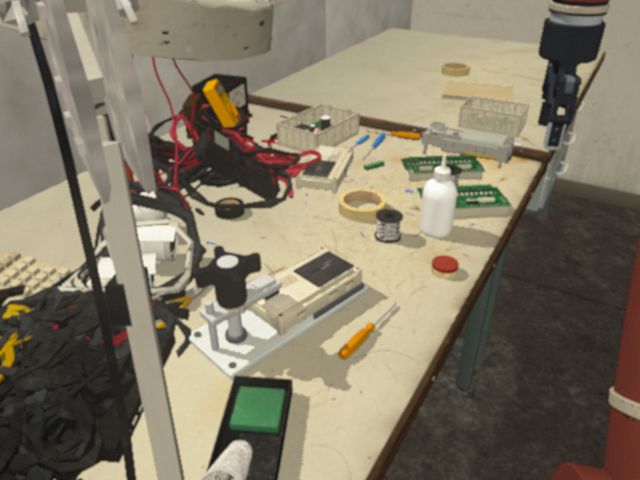

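View pics/top0.png

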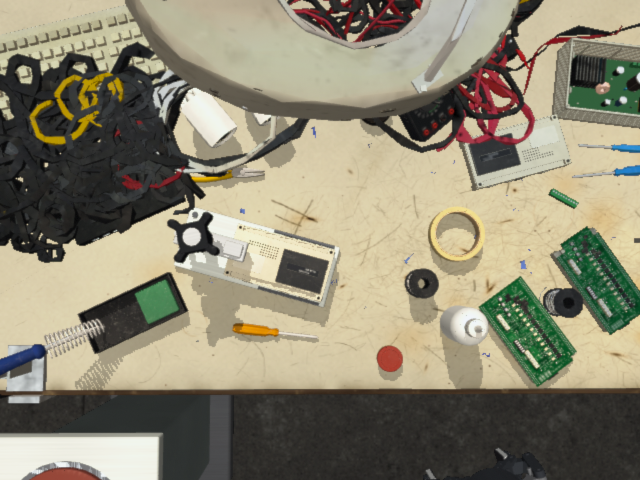

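The top view shows the knob at (194,236), the strap pointing right to a pad at (232,250), the controller at (290,268), the driver at (270,330), the pliers at (235,175) and a lamp ring above the far side (rows 0–120). In the scene view the knob is at (230,275). Next I measure all of these.

```bash
cat > h.py <<'E'
import numpy as np,cv2
def cloud(f):
    z=f["range_z"].astype(float); v,u=np.mgrid[:480,:640]
    R=cv2.Rodrigues(np.array(f["rvec"],float))[0]; t=np.array(f["tvec"],float).ravel()
    P=np.stack([(u-f["cx"])/f["fx"]*z,(v-f["cy"])/f["fy"]*z,z],-1)
    W=(P-t)@R; W[z<=0]=np.nan; return W
E
python3 - <<'E'
from h import *
for n,(u,v) in(("top",(194,236)),("scene",(230,275))):
    f=dict(np.load(f"/tmp/{n}0.npz")); W=cloud(f); I=f["frame"].astype(int)
    print(n,W[v,u]); c=W[v,u]
    d=np.hypot(W[...,0]-c[0],W[...,1]-c[1])
    m=(d<0.06)&(W[...,2]>0.12)&(W[...,2]<.2)
    P=W[m]; print(len(P),"z pct",np.percentile(P[:,2],[5,50,95]),"bbox",P.min(0),P.max(0))
    m2=m&(W[...,2]>0.132); 
    Q=W[m2]; q=(Q[:,:2]*1000).astype(np.float32); print("rect",cv2.minAreaRect(q),"circ",cv2.minEnclosingCircle(q), "mean",q.mean(0))
    if n=="top":
        ang=np.arctan2(Q[:,1]-cv2.minEnclosingCircle(q)[0][1]/1000,Q[:,0]-cv2.minEnclosingCircle(q)[0][0]/1000)
        rr=np.hypot(*(Q[:,:2]-np.array(cv2.minEnclosingCircle(q)[0])/1000).T)
        k=rr>0.03; print("lobe phase deg",np.degrees(np.angle(np.exp(4j*ang[k]).mean()))/4, k.sum())
    # fixture plate
    g=(d<.35)&(W[...,2]>0.007)&(W[...,2]<0.017)&(I.min(-1)>150)
    nl,lab=cv2.connectedComponents(g.astype(np.uint8)); 
    for i in range(1,nl):
        s=lab==i
        if s.sum()>150: print("plate",s.sum(),cv2.minAreaRect((W[s][:,:2]*1000).astype(np.float32)))
    for nm,lo,hi in(("ctrl",.045,.056),("strap",.06,.09),("strap2",.09,.118)):
        s=(d<.25)&(W[...,2]>lo)&(W[...,2]<hi); 
        nl,lab,st,_=cv2.connectedComponentsWithStats(s.astype(np.uint8))
        for i in range(1,nl):
            if st[i,4]>60: Q=W[lab==i]; print(nm,st[i,4],cv2.minAreaRect((Q[:,:2]*1000).astype(np.float32)),np.median(Q[:,2]))
    # tall stuff
    for a in np.arange(.06,1.0,.1):
        s=(W[...,2]>a)&(W[...,2]<a+.1)&(W[...,0]>.15)&(W[...,0]<1.1)&(abs(W[...,1]-c[1])<.4)
        if s.sum()>20: print("tall",round(a,2),s.sum(),np.round(W[s].min(0),3),np.round(W[s].max(0),3))
E
```

```text
top [ 0.48568199 -0.24769547  0.14541405]
1365 z pct [0.12832732 0.14299698 0.14581196] bbox [ 0.44657501 -0.28229616  0.12037976] [ 0.52277514 -0.2051222   0.14891715]
rect ((485.02728271484375, -243.7817840576172), (67.1039047241211, 67.12663269042969), 11.925618171691895) circ ((485.17388916015625, -243.97830200195312), 44.78779602050781) mean [ 484.8959  -244.60036]
lobe phase deg -33.21531344142672 341
plate 831 ((513.9317016601562, -279.033935546875), (154.08497619628906, 35.61869430541992), 74.36963653564453)
plate 219 ((426.89068603515625, -453.714599609375), (10.600172996520996, 108.40898895263672), 73.72160339355469)
plate 965 ((442.4308776855469, -263.91796875), (162.92140197753906, 37.31812286376953), 74.52191162109375)
ctrl 96 ((698.5782470703125, -179.9418487548828), (9.56027603149414, 59.31406021118164), 83.69007110595703) 0.04814248489486421
ctrl 96 ((660.4785766601562, -349.4879150390625), (12.320098876953125, 34.73589324951172), 45.92448806762695) 0.0496955060480698
ctrl 222 ((613.6644287109375, -240.38137817382812), (22.927982330322266, 47.642826080322266), 9.56685
[... 4096 characters left out ...]
9254
strap 143 ((329.7274475097656, -30.353994369506836), (21.744625091552734, 24.271047592163086), 24.073274612426758) 0.08019620222068481
strap2 358 ((475.47760009765625, -228.5675506591797), (43.64503860473633, 41.731178283691406), 27.516496658325195) 0.10119529277640202
strap2 253 ((324.8923034667969, -31.95429801940918), (30.62831687927246, 20.01906967163086), 33.591190338134766) 0.09602434683062734
tall 0.06 20071 [ 0.302 -0.626  0.06 ] [1.1   0.028 0.16 ]
tall 0.16 1798 [ 0.153 -0.593  0.16 ] [1.07  0.075 0.26 ]
tall 0.26 9458 [ 0.15  -0.626  0.26 ] [0.924 0.068 0.36 ]
tall 0.36 21418 [ 0.15  -0.625  0.36 ] [0.801 0.052 0.46 ]
tall 0.46 10868 [ 0.288 -0.019  0.46 ] [0.398 0.047 0.511]
```

Run:
```python
from h import *
f=dict(np.load("/tmp/scene0.npz")); W=cloud(f)
for u,v in((60,150),(90,300),(140,300),(120,100),(150,420),(200,40),(250,30),(20,10)): print(u,v,np.round(W[v,u],3))
f=dict(np.load("/tmp/top0.npz")); W=cloud(f)
for u,v in((330,110),(200,80),(150,40),(450,80),(330,60),(465,325)): print("top",u,v,np.round(W[v,u],3))
for k in(.2,.25,.3,.35,.4):
    s=(W[...,2]>k)&(W[...,2]<k+.05)&(W[...,0]>.3); print(k,s.sum(),W[s].min(0) if s.any() else "")
```

```text
60 150 [0.335 0.038 0.439]
90 300 [ 0.665 -0.155  0.067]
140 300 [0.291 0.044 0.361]
120 100 [0.305 0.019 0.464]
150 420 [0.311 0.043 0.248]
200 40 [ 0.603 -0.373  0.382]
250 30 [ 0.6   -0.48   0.375]
20 10 [0.343 0.033 0.505]
top 330 110 [ 0.601 -0.449  0.388]
top 200 80 [ 0.627 -0.312  0.408]
top 150 40 [ 0.663 -0.264  0.424]
top 450 80 [ 0.631 -0.577  0.396]
top 330 60 [ 0.648 -0.448  0.41 ]
top 465 325 [ 0.349 -0.664  0.114]
0.2 0 
0.25 0 
0.3 318 [ 0.60349223 -0.58975686  0.32539489]
0.35 10481 [ 0.59926248 -0.66133257  0.35000943]
0.4 17018 [ 0.59859956 -0.62679526  0.40000498]
```

Call:
carry_out([
  [[0.02, -0.014, 0], 0.5],
  [[0.056, -0.04, 0], 1],
  [[0.092, -0.065, 0], 1.5],
  [[0.128, -0.09, 0], 2],
  [[0.164, -0.116, 0], 2.5],
  [[0.2, -0.141, 0], 3],
  [[0.236, -0.167, 0], 3.5],
  [[0.272, -0.192, 0], 4],
  [[0.308, -0.218, 0], 4.2],
  [[0.344, -0.243, 0], 4.2],
  [[0.378, -0.267, 0], 4.2],
  [[0.398, -0.281, 0], 4.2],
], claw=0.07)

```text
time: 1.1
ee_pos: [0.4823, -0.2463, 0.2311]
eef_rot: [-180.0, 0.0, 11.8]
contact_force: [0.7, -0.9, -0.7]
opening: 0.0703
finger_force: 0.0
```

Call:
carry_out([
  [[0, 0, 0], 0],
  [[0, 0, 0], 0],
  [[0, 0, 0], 0],
  [[0, 0, 0], 0],
])

```text
time: 1.43
ee_pos: [0.4803, -0.2498, 0.231]
eef_rot: [180.0, 0.1, 11.7]
contact_force: [-1.1, 0.2, 0.1]
opening: 0.0704
finger_force: 0.0
```

Run:
```python
from cell import r
import cv2,numpy as np
o=r.get_obs()
for k,v in o.items(): print(k,np.round(v,4))
f=r.grab_frame("scene"); cv2.imwrite("pics/s1.png",f["frame"][:,:,::-1])
```

```text
time 1.4333
joint_pos [ 26.9268  25.5888  -2.6568  99.6643   1.4891  54.836  -54.6646]
joint_vel [ 0.8189 -0.1648  0.2201 -0.0999 -0.1432 -0.069  -0.1419]
tau [-8.63500e-01 -3.78823e+01 -5.20300e-01 -1.57040e+01 -3.47000e-02
 -2.90000e-03  1.90000e-03]
ee_pos [ 0.4803 -0.2498  0.231 ]
eef_rot [1.799765e+02 8.660000e-02 1.166400e+01]
contact_force [-1.1491  0.1727  0.1246]
torque [-0.0064  0.0316  0.0082]
finger_force 0.0
opening 0.0704
```

View pics/s1.png

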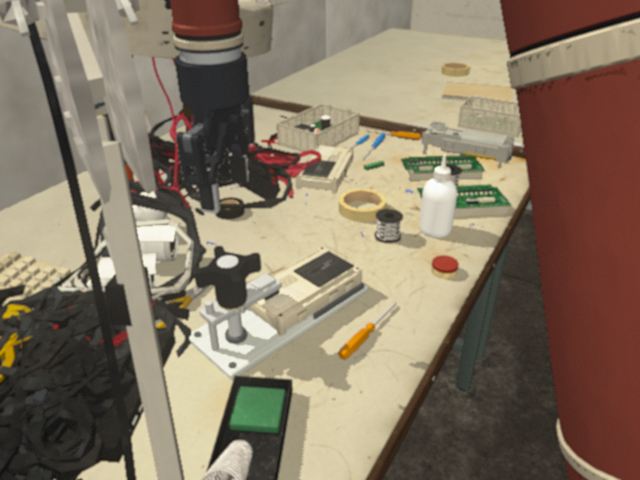

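The gripper hangs above the knob, with fingertips near (215,205) and the knob at (230,270). I check the settling before going down.

Call:
carry_out([
  [[0, 0, 0], 0],
  [[0, 0, 0], 0],
  [[0, 0, 0], 0],
  [[0, 0, 0], 0],
])

```text
time: 1.82
ee_pos: [0.4814, -0.2486, 0.2314]
eef_rot: [180.0, -0.0, 11.8]
contact_force: [0.3, 0.1, 0.1]
opening: 0.0698
finger_force: 0.0
```

Call:
carry_out([
  [[0, 0, 0], 0],
  [[0, 0, 0], 0],
  [[0, 0, 0], 0],
  [[0, 0, 0], 0],
])

```text
time: 2.15
ee_pos: [0.4816, -0.2481, 0.2313]
eef_rot: [-180.0, -0.0, 11.8]
contact_force: [-0.5, 0.1, 0.2]
opening: 0.0697
finger_force: 0.0
```

Run:
```python
from cell import r
from h import *
for n in("scene","top"):
    f=r.grab_frame(n); np.savez(f"/tmp/{n}1.npz",**f); W=cloud(f)
    s=(np.hypot(W[...,0]-.483,W[...,1]+.247)<.09)&(W[...,2]>.225)&(W[...,2]<.28)
    print(n,s.sum(), cv2.minAreaRect((W[s][:,:2]*1000).astype(np.float32)) if s.sum()>5 else "", W[s].min(0) if s.any() else "")
    s=(np.hypot(W[...,0]-.483,W[...,1]+.247)<.09)&(W[...,2]>.225)&(W[...,2]<.24)
    if s.sum()>5: print(W[s].min(0),W[s].max(0),W[s].mean(0))
f=dict(np.load("/tmp/top1.npz")); cv2.imwrite("pics/t1.png",cv2.resize(f["frame"][120:360,60:380,::-1],(800,600)))
```

```text
scene 1121 ((477.4466552734375, -246.07919311523438), (24.371562957763672, 97.20630645751953), 13.80826473236084) [ 0.45828849 -0.29603066  0.23689713]
[ 0.4621576  -0.28502301  0.23689713] [ 0.49638251 -0.20540175  0.23999244] [ 0.47815502 -0.2397737   0.23881479]
top 29 ((486.318115234375, -288.0890808105469), (15.274823188781738, 13.210600852966309), 13.74166202545166) [ 0.47755252 -0.2953908   0.24532823]
```

View pics/t1.png

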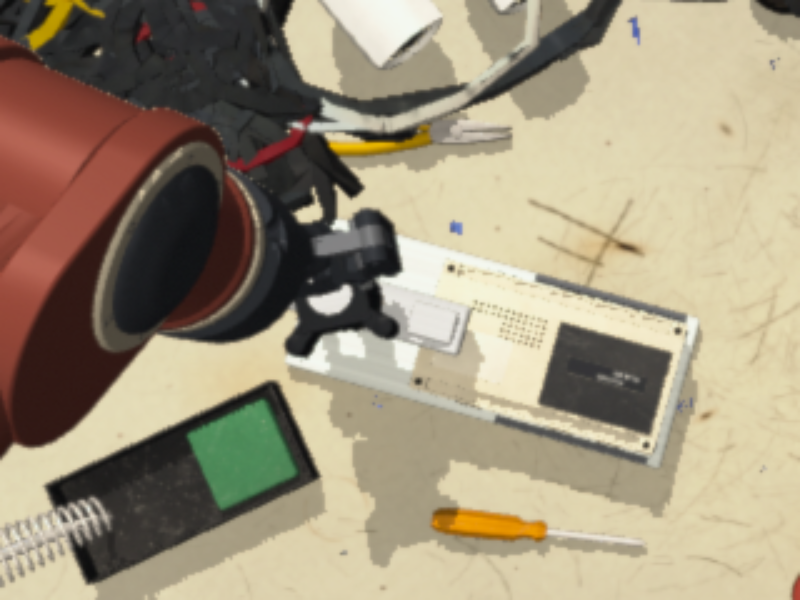

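The fingers line up with the knob's slots. I go down now.

Call:
carry_out([
  [[0.002, -0.003, 0.02], 0],
  [[0.002, -0.003, 0.045], 0],
  [[0.002, -0.003, 0.07], 0],
  [[0.002, -0.003, 0.08], 0],
  [[0.002, -0.003, 0.09], 0],
  [[0.002, -0.003, 0.1], 0],
  [[0.002, -0.003, 0.1], 0],
])

```text
time: 2.83
ee_pos: [0.4824, -0.2446, 0.1301]
eef_rot: [-179.9, 0.1, 11.8]
contact_force: [-0.9, 0.0, 0.0]
opening: 0.0705
finger_force: 0.0
```

Call:
carry_out([
  [[0, 0, 0.008], 0],
  [[0, 0, 0.016], 0],
  [[0, 0, 0.023], 0],
  [[0, 0, 0.023], 0],
  [[0, 0, 0.023], 0],
])

```text
time: 3.25
ee_pos: [0.4828, -0.2448, 0.108]
eef_rot: [-180.0, 0.0, 11.8]
contact_force: [-0.1, 0.1, 0.6]
opening: 0.0702
finger_force: 0.0
```

Call:
carry_out([
  [[0, 0, 0], 0],
  [[0, 0, 0], 0],
  [[0, 0, 0], 0],
  [[0, 0, 0], 0],
  [[0, 0, 0], 0],
  [[0, 0, 0], 0],
], claw=0.051)

```text
time: 3.75
ee_pos: [0.483, -0.2448, 0.1085]
eef_rot: [180.0, -0.0, 11.8]
contact_force: [0.3, 0.1, -0.2]
opening: 0.0507
finger_force: 0.0
```

Call:
carry_out([
  [[0, 0, 0], -5],
  [[0, 0, 0], -10],
  [[0, 0, 0], -15],
  [[0, 0, 0], -20],
  [[0, 0, 0], -25],
  [[0, 0, 0], -30],
  [[0, 0, 0], -30],
])

```text
time: 4.33
ee_pos: [0.4832, -0.245, 0.1084]
eef_rot: [180.0, -0.0, 41.9]
contact_force: [-0.1, 0.3, -0.1]
opening: 0.0512
finger_force: 0.1
```

```bash
cat > s.py <<'E'
from cell import r
from h import *
import sys
o=r.get_obs(); print({k:np.round(o[k],3) for k in("time","ee_pos","eef_rot","contact_force","torque","opening")}, "tau7",np.round(o["tau"][6],3),"j7",round(o["joint_pos"][6],1))
c=np.array([.483,-.245])
for n in("scene","top"):
    f=r.grab_frame(n); W=cloud(f); I=f["frame"]
    a=np.array([.473,-.285]) # strap patch
    s=(np.hypot(W[...,0]-.468,W[...,1]+.303)<.012)&(W[...,2]>.055)&(W[...,2]<.1); print(n,"strap z",np.median(W[s][:,2]) if s.any() else None,s.sum())
    g=(np.hypot(W[...,0]-c[0],W[...,1]-c[1])<.012)&(W[...,2]>.1)&(W[...,2]<.15)&(I.min(-1)>120); print("  white cap z",np.median(W[g][:,2]) if g.any() else None,g.sum())
    if len(sys.argv)>1: cv2.imwrite(f"pics/{n}_{sys.argv[1]}.png",cv2.resize(I[180:360,120:360,::-1] if n=="scene" else I[160:340,120:360,::-1],(800,600)))
E
python3 s.py a
```

```text
{'time': np.float64(4.333), 'ee_pos': array([ 0.483, -0.245,  0.108]), 'eef_rot': array([ 1.79985e+02, -4.10000e-02,  4.18970e+01]), 'contact_force': array([-0.068,  0.28 , -0.073]), 'torque': array([ 0.002, -0.056,  0.005]), 'opening': np.float64(0.051)} tau7 0.363 j7 -33.5
scene strap z 0.08176139100505914 127
  white cap z 0.14198507653612732 2
top strap z 0.08398626404032462 173
  white cap z None 0
```

View pics/scene_a.png

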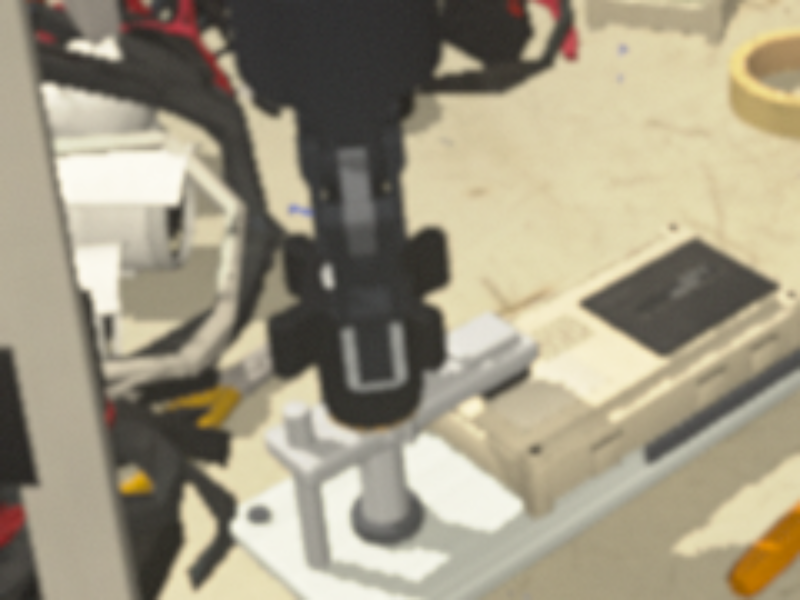

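The finger sits in the slot between the lobes (about (370,300) in the crop) and the strap is still up. I go on backwards in small steps.

Call:
carry_out([
  [[0, 0, 0], -5],
  [[0, 0, 0], -10],
  [[0, 0, 0], -15],
  [[0, 0, 0], -15],
])

```text
time: 4.77
ee_pos: [0.4832, -0.2455, 0.1085]
eef_rot: [179.9, -0.0, 56.8]
contact_force: [1.3, -0.4, -0.3]
opening: 0.0507
finger_force: 0.5
```

```bash
python3 s.py
```

```text
{'time': np.float64(4.767), 'ee_pos': array([ 0.483, -0.245,  0.108]), 'eef_rot': array([ 1.7994e+02, -3.0000e-03,  5.6779e+01]), 'contact_force': array([ 1.322, -0.428, -0.268]), 'torque': array([-0.091, -0.175, -0.015]), 'opening': np.float64(0.051)} tau7 0.367 j7 -22.3
scene strap z 0.08194095210141708 118
  white cap z 0.1423881122055783 44
top strap z 0.08345400675713077 175
  white cap z None 0
```

Call:
carry_out([
  [[0, 0, 0], -5],
  [[0, 0, 0], -10],
  [[0, 0, 0], -15],
  [[0, 0, 0], -15],
])

```text
time: 5.2
ee_pos: [0.4835, -0.2451, 0.1083]
eef_rot: [179.9, -0.0, 71.8]
contact_force: [1.6, -1.1, -1.5]
opening: 0.0509
finger_force: 0.9
```

```bash
python3 s.py
```

```text
{'time': np.float64(5.2), 'ee_pos': array([ 0.483, -0.245,  0.108]), 'eef_rot': array([ 1.79939e+02, -2.30000e-02,  7.17680e+01]), 'contact_force': array([ 1.567, -1.061, -1.525]), 'torque': array([ 0.   , -0.328, -0.009]), 'opening': np.float64(0.051)} tau7 0.385 j7 -11.0
scene strap z 0.08024422903655333 105
  white cap z 0.14089723606539764 107
top strap z 0.0820778711484105 175
  white cap z None 0
```

Call:
carry_out([
  [[0, 0, 0], -3],
  [[0, 0, 0], -6],
  [[0, 0, 0], -9],
  [[0, 0, 0], -9],
])

```text
time: 5.63
ee_pos: [0.4838, -0.2453, 0.1085]
eef_rot: [179.9, 0.0, 80.7]
contact_force: [3.3, -2.1, -1.2]
opening: 0.0509
finger_force: 1.4
```

```bash
python3 s.py
```

```text
{'time': np.float64(5.633), 'ee_pos': array([ 0.484, -0.245,  0.109]), 'eef_rot': array([1.79887e+02, 2.30000e-02, 8.07170e+01]), 'contact_force': array([ 3.286, -2.139, -1.196]), 'torque': array([-0.301, -0.493, -0.057]), 'opening': np.float64(0.051)} tau7 0.276 j7 -4.2
scene strap z 0.072278180988198 112
  white cap z 0.13277544011212 142
top strap z 0.07402380273704026 171
  white cap z None 0
```

Call:
carry_out([
  [[0, 0, 0], -3],
  [[0, 0, 0], -6],
  [[0, 0, 0], -9],
  [[0, 0, 0], -9],
])

```text
time: 6.07
ee_pos: [0.4837, -0.2449, 0.1085]
eef_rot: [179.9, 0.0, 89.8]
contact_force: [2.9, -1.8, -0.9]
opening: 0.0512
finger_force: 1.5
```

```bash
python3 s.py
```

```text
{'time': np.float64(6.067), 'ee_pos': array([ 0.484, -0.245,  0.109]), 'eef_rot': array([1.79914e+02, 7.00000e-03, 8.97610e+01]), 'contact_force': array([ 2.914, -1.801, -0.909]), 'torque': array([-0.332, -0.599, -0.077]), 'opening': np.float64(0.051)} tau7 0.289 j7 2.7
scene strap z 0.0724407826034451 131
  white cap z 0.13301166348620483 155
top strap z 0.0742030786044099 172
  white cap z None 0
```

It clicked down 10 mm. The forward turn needs about 250° including play, so I lift, index back one slot (−90°), and come down again.

Call:
carry_out([
  [[0, 0, 0], 5],
  [[0, 0, 0], 10],
  [[0, 0, 0], 14],
  [[0, 0, 0], 14],
  [[0, 0, -0.015], 14],
  [[0, 0, -0.03], 14],
  [[0, 0, -0.045], 14],
  [[0, 0, -0.05], 14],
  [[0, 0, -0.05], 14],
], claw=0.06)

```text
time: 6.92
ee_pos: [0.483, -0.2447, 0.1593]
eef_rot: [179.9, 0.0, 75.9]
contact_force: [-0.4, 0.6, -0.6]
opening: 0.0599
finger_force: 0.0
```

Call:
carry_out([
  [[0, 0, 0], -7],
  [[0, 0, 0], -14],
  [[0, 0, 0], -21],
  [[0, 0, 0], -28],
  [[0, 0, 0], -35],
  [[0, 0, 0], -42],
  [[0, 0, 0], -49],
  [[0, 0, 0], -56],
  [[0, 0, 0], -63],
  [[0, 0, 0], -70],
  [[0, 0, 0], -77],
  [[0, 0, 0], -84],
])

```text
time: 7.92
ee_pos: [0.4817, -0.2445, 0.157]
eef_rot: [-180.0, -0.2, 160.2]
contact_force: [0.1, -0.3, -0.0]
opening: 0.0599
finger_force: 0.0
```

Call:
carry_out([
  [[0, 0, 0], -6],
  [[0, 0, 0], -6],
  [[0, 0, 0], -6],
])

```text
time: 8.17
ee_pos: [0.482, -0.2446, 0.1572]
eef_rot: [180.0, -0.1, 165.7]
contact_force: [-0.7, 0.3, 0.1]
opening: 0.0599
finger_force: 0.0
```

```bash
python3 s.py b
python3 - <<'E'
from cell import r
from h import *
f=r.grab_frame("scene"); W=cloud(f)
s=(np.hypot(W[...,0]-.483,W[...,1]+.245)<.05)&(W[...,2]>.125)&(W[...,2]<.14)
print(s.sum(),cv2.minAreaRect((W[s][:,:2]*1000).astype(np.float32)))
E
```

```text
{'time': np.float64(8.167), 'ee_pos': array([ 0.482, -0.245,  0.157]), 'eef_rot': array([ 1.79953e+02, -1.42000e-01,  1.65691e+02]), 'contact_force': array([-0.676,  0.337,  0.147]), 'torque': array([-0.015, -0.023,  0.04 ]), 'opening': np.float64(0.06)} tau7 0.067 j7 66.7
scene strap z 0.07236786876625503 124
  white cap z 0.13280965937972694 156
top strap z 0.07409191773107743 171
  white cap z None 0
1177 ((483.46380615234375, -243.56565856933594), (67.88658142089844, 68.1404800415039), 84.7369384765625)
```

View pics/scene_b.png

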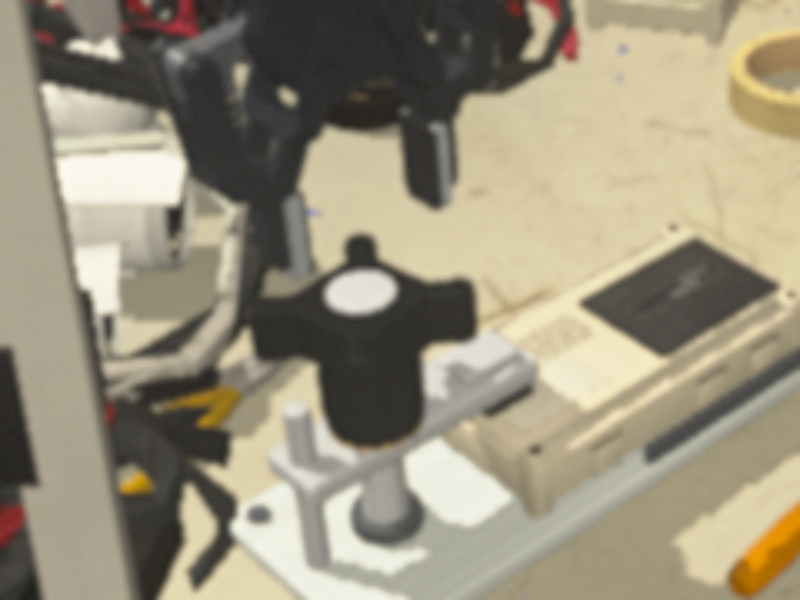

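The knob is down at (360,290) in the crop, with its flats at 174.7°. I turn 9° to match and go down.

Call:
carry_out([
  [[0, 0, 0], -5],
  [[0, 0, 0], -9],
  [[0, 0, 0.012], -9],
  [[0, 0, 0.024], -9],
  [[0, 0, 0.036], -9],
  [[0, 0, 0.046], -9],
  [[0, 0, 0.052], -9],
  [[0, 0, 0.052], -9],
  [[0, 0, 0.052], -9],
], claw=0.065)

```text
time: 9.07
ee_pos: [0.4829, -0.2446, 0.1058]
eef_rot: [180.0, -0.0, 174.8]
contact_force: [0.1, -0.3, -0.5]
opening: 0.065
finger_force: 0.0
```

Call:
carry_out([
  [[0, 0, 0], 0],
  [[0, 0, 0], 0],
  [[0, 0, 0], 0],
  [[0, 0, 0], 0],
  [[0, 0, 0], 0],
], claw=0.051)

```text
time: 9.48
ee_pos: [0.4831, -0.2449, 0.1066]
eef_rot: [-180.0, 0.0, 174.8]
contact_force: [-0.8, 0.3, -0.1]
opening: 0.0511
finger_force: 0.0
```

Call:
carry_out([
  [[0, 0, 0], 6],
  [[0, 0, 0], 12],
  [[0, 0, 0], 18],
  [[0, 0, 0], 24],
  [[0, 0, 0], 30],
  [[0, 0, 0], 36],
  [[0, 0, 0], 42],
  [[0, 0, 0], 48],
  [[0, 0, 0], 54],
  [[0, 0, 0], 60],
  [[0, 0, 0], 60],
])

```text
time: 10.4
ee_pos: [0.4837, -0.2442, 0.1066]
eef_rot: [179.9, 0.0, 114.8]
contact_force: [0.7, 1.2, -0.5]
opening: 0.0512
finger_force: 0.5
```

```bash
python3 s.py
```

```text
{'time': np.float64(10.4), 'ee_pos': array([ 0.484, -0.244,  0.107]), 'eef_rot': array([1.79925e+02, 3.50000e-02, 1.14789e+02]), 'contact_force': array([ 0.672,  1.188, -0.472]), 'torque': array([ 0.069, -0.179, -0.025]), 'opening': np.float64(0.051)} tau7 -0.461 j7 22.7
scene strap z 0.07110870503228323 132
  white cap z 0.13157724314671954 155
top strap z 0.07256754670888456 172
  white cap z None 0
```

Call:
carry_out([
  [[0, 0, 0], 6],
  [[0, 0, 0], 12],
  [[0, 0, 0], 18],
  [[0, 0, 0], 24],
  [[0, 0, 0], 30],
  [[0, 0, 0], 36],
  [[0, 0, 0], 42],
  [[0, 0, 0], 48],
  [[0, 0, 0], 54],
  [[0, 0, 0], 60],
  [[0, 0, 0], 60],
])

```text
time: 11.42
ee_pos: [0.4835, -0.2446, 0.1065]
eef_rot: [180.0, -0.0, 54.9]
contact_force: [0.4, 0.6, -1.4]
opening: 0.0511
finger_force: 0.7
```

```bash
python3 s.py
```

```text
{'time': np.float64(11.417), 'ee_pos': array([ 0.483, -0.245,  0.106]), 'eef_rot': array([ 1.79957e+02, -1.60000e-02,  5.48880e+01]), 'contact_force': array([ 0.447,  0.588, -1.371]), 'torque': array([-0.011, -0.241, -0.001]), 'opening': np.float64(0.051)} tau7 -0.473 j7 -22.9
scene strap z 0.06917057620992365 110
  white cap z 0.12947033993761184 36
top strap z 0.07132901010522684 170
  white cap z None 0
```

Call:
carry_out([
  [[0, 0, 0], 6],
  [[0, 0, 0], 12],
  [[0, 0, 0], 18],
  [[0, 0, 0], 24],
  [[0, 0, 0], 30],
  [[0, 0, 0], 36],
  [[0, 0, 0], 40],
  [[0, 0, 0], 40],
])

```text
time: 12.18
ee_pos: [0.4839, -0.2444, 0.1064]
eef_rot: [180.0, -0.1, 15.0]
contact_force: [2.9, 0.1, -1.5]
opening: 0.0512
finger_force: 0.9
```

```bash
python3 s.py c
```

```text
{'time': np.float64(12.183), 'ee_pos': array([ 0.484, -0.244,  0.106]), 'eef_rot': array([ 1.79989e+02, -7.90000e-02,  1.49850e+01]), 'contact_force': array([ 2.899,  0.086, -1.461]), 'torque': array([ 0.164, -0.416,  0.034]), 'opening': np.float64(0.051)} tau7 -0.363 j7 -52.6
scene strap z 0.06819947515458473 131
  white cap z 0.12859781825588956 86
top strap z 0.06998556637329507 171
  white cap z None 0
```

Call:
carry_out([
  [[0, 0, 0], 6],
  [[0, 0, 0], 12],
  [[0, 0, 0], 18],
  [[0, 0, 0], 24],
  [[0, 0, 0], 30],
  [[0, 0, 0], 36],
  [[0, 0, 0], 36],
])

```text
time: 12.87
ee_pos: [0.4828, -0.2449, 0.1062]
eef_rot: [180.0, 0.0, -21.1]
contact_force: [1.7, 0.0, -0.2]
opening: 0.051
finger_force: 0.2
```

```bash
python3 s.py
```

```text
{'time': np.float64(12.867), 'ee_pos': array([ 0.483, -0.245,  0.106]), 'eef_rot': array([ 1.79981e+02,  4.30000e-02, -2.11170e+01]), 'contact_force': array([ 1.661,  0.006, -0.168]), 'torque': array([-0.04 , -0.054, -0.006]), 'opening': np.float64(0.051)} tau7 -0.435 j7 -79.2
scene strap z 0.06645336470982144 107
  white cap z 0.12708988548978956 159
top strap z 0.06818413185905511 169
  white cap z None 0
```

Call:
carry_out([
  [[0, 0, 0], 4],
  [[0, 0, 0], 8],
  [[0, 0, 0], 12],
  [[0, 0, 0], 12],
])

```text
time: 13.3
ee_pos: [0.482, -0.2447, 0.106]
eef_rot: [180.0, 0.1, -33.1]
contact_force: [0.1, 0.3, -0.2]
opening: 0.0513
finger_force: 0.2
```

```bash
python3 s.py
```

```text
{'time': np.float64(13.3), 'ee_pos': array([ 0.482, -0.245,  0.106]), 'eef_rot': array([ 1.79983e+02,  1.17000e-01, -3.30840e+01]), 'contact_force': array([ 0.111,  0.281, -0.159]), 'torque': array([ 0.03 , -0.064,  0.023]), 'opening': np.float64(0.051)} tau7 -0.278 j7 -87.9
scene strap z 0.06586131003329504 104
  white cap z 0.1264263113009138 149
top strap z 0.0674744143553099 170
  white cap z None 0
```

Call:
carry_out([
  [[0, 0, 0], 3],
  [[0, 0, 0], 6],
  [[0, 0, 0], 9],
  [[0, 0, 0], 9],
])

```text
time: 13.73
ee_pos: [0.4823, -0.2443, 0.1061]
eef_rot: [180.0, 0.1, -42.1]
contact_force: [-0.1, 1.0, -0.9]
opening: 0.0514
finger_force: 0.5
```

```bash
python3 s.py
```

```text
{'time': np.float64(13.733), 'ee_pos': array([ 0.482, -0.244,  0.106]), 'eef_rot': array([ 1.79993e+02,  1.13000e-01, -4.20610e+01]), 'contact_force': array([-0.118,  1.003, -0.854]), 'torque': array([ 0.121,  0.007, -0.001]), 'opening': np.float64(0.051)} tau7 -0.23 j7 -94.6
scene strap z 0.06562997542384415 115
  white cap z 0.12613203811357845 153
top strap z 0.06768028285586357 168
  white cap z None 0
```

Call:
carry_out([
  [[0, 0, 0], 3],
  [[0, 0, 0], 6],
  [[0, 0, 0], 6],
])

```text
time: 14.08
ee_pos: [0.4831, -0.2446, 0.1063]
eef_rot: [180.0, 0.0, -48.0]
contact_force: [0.9, 0.9, -0.9]
opening: 0.0512
finger_force: 6.0
```

```bash
python3 s.py
```

```text
{'time': np.float64(14.083), 'ee_pos': array([ 0.483, -0.245,  0.106]), 'eef_rot': array([ 1.79998e+02,  1.10000e-02, -4.79920e+01]), 'contact_force': array([ 0.88 ,  0.874, -0.937]), 'torque': array([ 0.161, -0.148,  0.297]), 'opening': np.float64(0.051)} tau7 -0.504 j7 -98.9
scene strap z 0.06559579469544206 125
  white cap z 0.12613865390099155 154
top strap z 0.067321174248504 169
  white cap z None 0
```

Call:
carry_out([
  [[0, 0, 0], 2],
  [[0, 0, 0], 4],
  [[0, 0, 0], 4],
])

```text
time: 14.43
ee_pos: [0.4835, -0.2449, 0.1064]
eef_rot: [-180.0, -0.1, -51.9]
contact_force: [1.4, -0.2, -2.1]
opening: 0.0507
finger_force: 12.3
```

```bash
python3 s.py
```

```text
{'time': np.float64(14.433), 'ee_pos': array([ 0.484, -0.245,  0.106]), 'eef_rot': array([-1.79997e+02, -5.90000e-02, -5.19260e+01]), 'contact_force': array([ 1.406, -0.245, -2.08 ]), 'torque': array([-0.014, -0.321,  0.683]), 'opening': np.float64(0.051)} tau7 -0.803 j7 -101.9
scene strap z 0.06547458619813068 132
  white cap z 0.12614245536934118 152
top strap z 0.06720021161690426 169
  white cap z None 0
```

The turning moment has risen to 0.68 N m with no more sinking, so this is the hard end. I back off slightly, open, and lift away.

Call:
carry_out([
  [[0, 0, 0], -3],
  [[0, 0, 0], -6],
  [[0, 0, 0], -6],
  [[0, 0, 0], -6],
  [[0, 0, 0], -6],
  [[0, 0, -0.01], -6],
  [[0, 0, -0.025], -6],
  [[0, 0, -0.04], -6],
  [[0, 0, -0.06], -6],
  [[0, 0, -0.08], -6],
  [[0, 0, -0.1], -6],
  [[0, 0, -0.1], -6],
], claw=0.065)

```text
time: 15.53
ee_pos: [0.4851, -0.2464, 0.2111]
eef_rot: [-179.8, -0.5, -46.2]
contact_force: [0.2, -0.3, 0.1]
opening: 0.0651
finger_force: 0.0
```

```bash
python3 s.py e
python3 - <<'E'
from cell import r
from h import *
f=r.grab_frame("scene"); W=cloud(f)
s=(np.hypot(W[...,0]-.483,W[...,1]+.245)<.05)&(W[...,2]>.118)&(W[...,2]<.135)
print(s.sum(),cv2.minAreaRect((W[s][:,:2]*1000).astype(np.float32)))
E
```

```text
{'time': np.float64(15.533), 'ee_pos': array([ 0.485, -0.246,  0.211]), 'eef_rot': array([-179.815,   -0.485,  -46.22 ]), 'contact_force': array([ 0.228, -0.296,  0.064]), 'torque': array([-0.039, -0.049, -0.028]), 'opening': np.float64(0.065)} tau7 -0.047 j7 -100.7
scene strap z 0.06564408444499463 118
  white cap z 0.12579922906603386 155
top strap z 0.067163708389928 164
  white cap z 0.12764171251522802 97
1171 ((483.4538269042969, -243.6836395263672), (67.38135528564453, 67.4890365600586), 54.48125457763672)
```

View pics/scene_e.png

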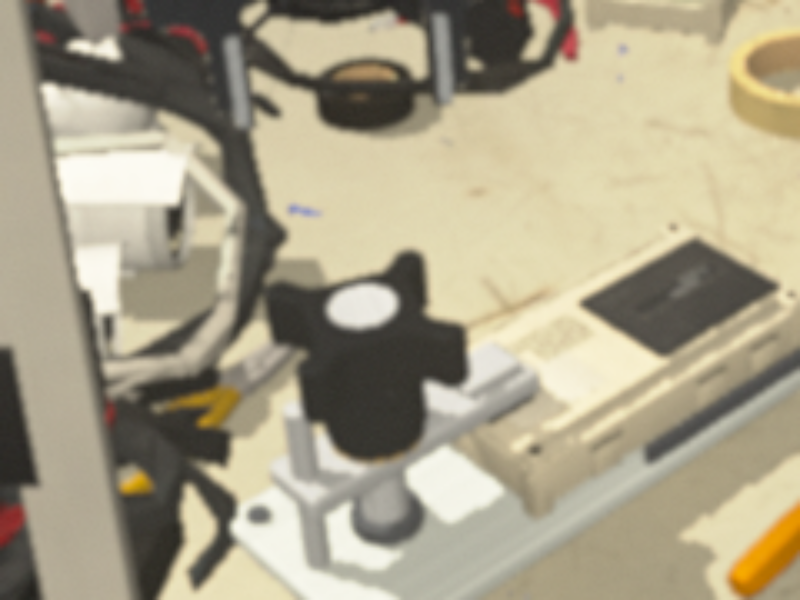

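The knob is home: it turned 210° forwards from the drop, the strap's pad is down on the controller, and the gripper is clear above at (340,80).

```bash
python3 -c "
from cell import r
print(r.finish_job())"
```

```text
the job is handed in; nothing more can be done
None
```

The controller is clamped: the knob clicked into the thread about 73° (1.3 rad) backwards, then turned about 210° (3.7 rad) forwards to the hard end, with no obvious slip at the limiter; I released it and handed the job in at 15.5 s.

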